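# Bring the bearing ball on its dish to the vice

## Task

Pull the parts cabinet's drawer out to its stop and leave it open, then lift the dish inside it by its bow handle and swing it round by about a quarter turn, so that its pouring lip ends a few centimetres above the gap in the ring of balls of the bearing in the vice, with the dish on the screw side and its lip pointing along the vice's screw towards the bearing. Keep the dish level, with the loose ball always on the dark disc in its middle; do not put the dish down or knock it on the vice, and leave the screwdriver, wrench and oil can alone. Finish while holding the dish there in the gripper, still and level, with the ball at rest in the centre.

Things in the scene. Friction and masses are not known exactly. Their poses are not given: they have to be found in the camera images.
- drawer (a joint): Travel of the drawer in m: 0 = shut, 0.165 = out at its stop. Starts 0 to 0.01; light friction (1 to 2 N); slides along the handle's -x axis and stays where left. Drawer inside: 178 long x 178 mm wide; inner floor 22 mm, wall tops 97 mm, front panel 107 mm above the bench. With the drawer out the dish's centre is 66 to 83 mm in front of the cabinet's body.
- drawer_handle (a point): Middle of the drawer's steel bar handle: level round bar 11 mm thick, 110 mm long, along its own y axis, 95 mm above the bench, 35 mm (centre line) in front of the drawer's front panel (29 mm clear gap). Its -x axis points straight out of the drawer, roughly to the robot. The grey cabinet (220 deep, 220 wide, 119 mm high, fixed) stands behind it: its top is 24 mm above the bar.
- dish: Loose round aluminium dished plate, 104 mm across, about 160 g, on the drawer's floor. Origin: centre of its underside; z up; +x to its pouring lip, which starts towards the drawer's front (within 0.2 rad). A dark disc 48 mm across in its middle slopes 5 degrees to the centre, the rest 14 degrees; centre 5 mm, rim 14 mm above the underside. A stiff bow handle stands over it (dish_grip).
- dish_grip (a point): Middle of the dish's bow handle: a straight level bar parallel to the dish's y axis, 12 mm wide (along dish x), 10 mm high, 104 mm long, its centre 62 mm above the dish's underside, right above the dish's centre, on two posts 50 mm either side. Axes as the dish. There is a 30 mm clear space under the bar above the ball.
- dish_lip (a point): Tip of the dish's pouring lip, a 24 mm wide tongue: 68 mm from the dish's centre along its +x, 14 mm above its underside.
- ball: Loose polished steel ball, 22 mm diameter, 44 g, resting in the middle of the dish, free to roll.
- ball_center (a point): Centre of the loose steel ball; 16 mm above the dish's underside when it is in the middle.
- vice: Blue drill-press vice, fixed, base 240 x 135 mm, 68 mm high. Origin: on the bench below the bearing's centre. Its screw lies along its y axis (roughly the world's y), 40 mm above the bench, and sticks out on the -y side to 190 mm from the origin. Between its jaws a ball bearing lies flat, 110 mm outer, 50 mm inner diameter, top 66 mm above the bench, with one ball missing.
- bearing_gap (a point): The gap in the bearing's ring of balls: 40 mm from the bearing's centre towards the screw side (vice -y), at the height of the bearing's top, 66 mm above the bench. Axes as the vice.
- screwdriver: Screwdriver with a yellow handle lying on the bench; leave it alone. Origin at its underside near the middle.
- wrench: Steel wrench lying on the bench; leave it alone. Origin at its underside near the middle.
- oil_can: Green can, 54 mm wide, 100 mm high, standing on the bench; leave it alone. Origin: centre of its underside.

How it is judged:
By the outcome, as a careful person would: the job done as asked, in the order asked, and still so for the second after the job is handed in, while the arm keeps its last pose, push and grip.
It also fails if it takes over 62 s, if anything falls off the work surface, if the arm or the gripper's body presses on something with over 40 N, if the wrist force passes 120 N, or if a joint passes its speed limit or range.

## Robot

A 6-joint arm with a two-finger parallel gripper is mounted at the origin on the work surface. World frame = base frame: x ahead of the robot, y to its left, z up, the work surface at z = 0. Lengths are in mm, angles in rad, forces in N, time in s.
With the tool pointing down it reaches from about 350 to 975 mm from the base axis. Payload 7.1 kg.
Tool frame: the origin (TCP) lies on the centre line of the jaws, within the pads' length; the fingertips stand 19 mm ahead of it and the grasp point (between the pads) is the TCP; z points along the fingers, y is the line along which they close (so a half turn about z gives the same grasp; the last joint's range is limited). The gripper opens to 88 mm and grips with 3 to 60 N. Pads are 20 mm wide; open, the fingers measure 115 mm over their backs; the gripper's body (75 mm by 178 mm) begins 61 mm behind the grasp point.
Start: joints at [1.282, 0.423, 1.63, -0, 1.089, -0.019], TCP at [166.555, 602.382, 241.675] pointing down, gripper open.
Joint ranges: [-3, 3], [-0.9, 2.11], [0.09, 2.58], [-1.31, 4.45], [0.11, 2.69], [-2.54, 2.54]. Speed limits (rad/s): [2.39, 2.39, 3.01, 3.14, 3.14, 3.14].

## Interface

Orientations are given as a unit quaternion [w, x, y, z].
In Python, from bench import robot, telemetry, capture, get_calibration gives the robot as it stands. Calls block until the motion is done:
- robot.movep(position, orientation): joint-space move of the TCP to a pose.
- robot.move_linear(position, attitude=None, velocity=150): straight line of the TCP; attitude=None keeps the orientation; velocity is the mean speed in mm/s.
- robot.move_joints(angles): joint-space move.
- robot.move_gripper(opening): opening from 0.0 (shut) to 1.0 (fully open); the grip force is fixed at half the most; returns when the fingers have stopped.
- robot.pause(seconds).
- robot.ik(position, orientation): joint angles nearest the present ones, or None.
- telemetry.read_state(): the state.
- capture(name): name is "scene" or "top" or "wrist"; returns (picture, depth): 480x640x3 uint8, red, green, blue; 480x640 float32, mm along the optical axis (not along the pixel's ray), 0 where there is no reading.
- get_calibration(name): a dict with "fov_y" (degrees; the focal length in pixels is half the picture's height over the tangent of half this angle, whatever the lens; pixels are square), "cx", "cy" (the principal point, pixels), "k1" (the pictures are not rectified: a ray, as slopes to the right and down, at radius r is drawn at 1 + k1 r^2 times it, then the intrinsics apply), "view" (4x4, takes a point from world to camera coordinates). Camera axes: x right, y down, z forward; pixel columns grow to the right and rows downward; lengths in mm; the calibration is good to about 2 mm. A picture is of the moment at which its call begins: read the wrist's pose just before it. get_calibration takes no time and is no camera call; for the wrist camera it gives the pose at the moment of the call.
A pose or a line that the arm cannot do raises robot.MotionError and nothing moves.
- robot.hand_in(): hands the job in; it is judged then, once.
The state is a dict: "t": time; "joint_pos": joint angles; "joint_velocities": joint speeds; "joint_torque": joint torques, N m; "position": TCP position; "ee_rot": TCP orientation; "wrist_force": force on the tool from outside, world axes, zero at the start; "moment": the same for the moment, N m; "width": opening from 0.0 (shut) to 1.0 (fully open); "grasp_force": force on a finger pad.
Only numpy, scipy, OpenCV 4.12 (cv2) and the standard library are available. Lean on these libraries where they do the work, as an engineer would, in place of code of your own. Each camera call takes 0.05 s, during which the arm holds its last target. There are 200 camera calls.

## Working session

There is one attempt and no reset: what is moved stays moved. The work goes in short steps, each a Python script; the robot and the scene stay as the last script left them, time stands still between calls to the robot, and variables do not carry over. Pictures are saved under pics/ and viewed, at most 10 in all, crops included, and the job is handed in when it is done.

```bash
mkdir -p pics; ls; cat > h.py <<'E'
import numpy as np, cv2
from bench import robot, telemetry, capture, get_calibration
def cal(n):
    c=get_calibration(n); f=240/np.tan(np.radians(c['fov_y'])/2); V=np.array(c['view']); return c,f,V
def ray(n,u,v,C=None):
    c,f,V=C or cal(n); d=np.array([[(u-c['cx'])/f,(v-c['cy'])/f]])
    s=cv2.undistortPoints(d.reshape(1,1,2).astype(float),np.eye(3),np.array([c['k1'],0,0,0.])).ravel()
    R=V[:3,:3]; return -R.T@V[:3,3], R.T@np.array([s[0],s[1],1])
def onz(n,u,v,z,C=None):
    o,d=ray(n,u,v,C); return o+d*(z-o[2])/d[2]
def depthpt(n,u,v,dep,C=None):
    o,d=ray(n,u,v,C); return o+d*dep[int(v),int(u)]
def proj(n,p,C=None):
    c,f,V=C or cal(n); q=V[:3,:3]@np.array(p)+V[:3,3]; s=q[:2]/q[2]; s=s*(1+c['k1']*(s@s)); return s*f+[c['cx'],c['cy']]
def snap(n,name):
    C=cal(n); p,d=capture(n); cv2.imwrite('pics/'+name+'.png',p[:,:,::-1]); np.save('pics/'+name+'.npy',d); return p,d,C
E
python3 - <<'E'
from h import *
for n in('scene','top'):
    snap(n,n+'0'); c,f,V=cal(n); print(n,f,c['k1'],(-V[:3,:3].T@V[:3,3]).round())
s=telemetry.read_state(); print(s['t'],s['ee_rot'],s['width'])
E
```

```text
pics
scene 503.8108208493449 -0.0036894681499600054 [923. 564. 737.]
top 596.6141482853324 -0.14858564273010766 [ 338.   71. 1047.]
0.1 [-1.06810817e-04  1.34477704e-01  9.90916385e-01 -6.73266475e-04] 0.9981621560579396
```

View pics/top0.png

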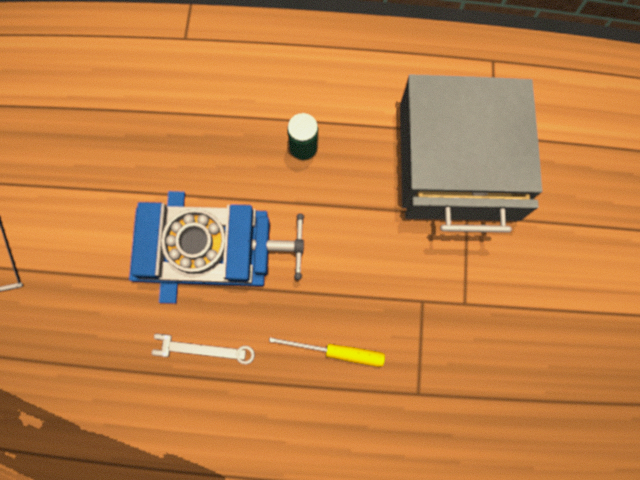

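View pics/scene0.png

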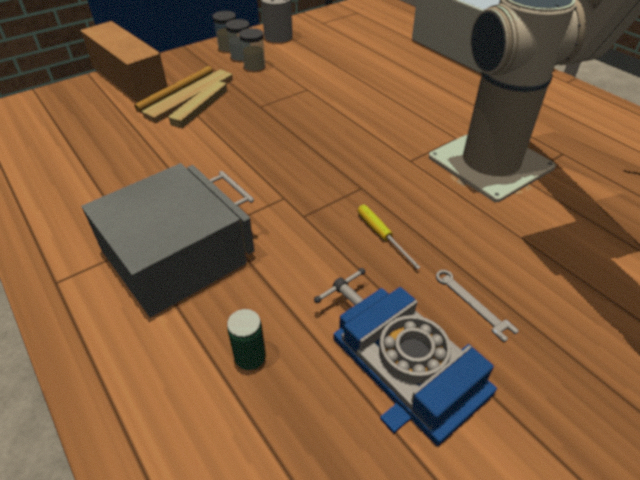

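The top view shows the cabinet (rows 77-220, columns 400-540) with its bar handle at about (444..511, 229). The bearing is centred at (194,240) with its orange gap at about (216,241), and the screw and T-bar lie along the row to (300,246). The oil can is at (303,130), the wrench and screwdriver on rows 345-360. The scene view agrees.

```bash
python3 - <<'E'
from h import *
p=cv2.imread('pics/top0.png'); d=np.load('pics/top0.npy'); C=cal('top')
hsv=cv2.cvtColor(p,cv2.COLOR_BGR2HSV)
g=((hsv[...,1]<70)&(hsv[...,2]>110)).astype(np.uint8)
m=np.zeros_like(g); m[215:242,436:520]=g[215:242,436:520]
ys,xs=np.nonzero(m); print('handle mask',xs.min(),xs.max(),ys.min(),ys.max())
# bar: per column lowest rows
pts=[]
for u in range(xs.min()+2,xs.max()-1):
    c=ys[xs==u]; c=c[c>222]
    if len(c): pts.append((u,c.mean() if np.ptp(c)<9 else c.max()-3))
pts=np.array(pts); W=np.array([onz('top',u,v,97,C) for u,v in pts]); 
k=np.polyfit(W[:,1],W[:,0],1); print('bar slope dx/dy',k[0],'ends',W[0].round(1),W[-1].round(1),'len',np.linalg.norm(W[0]-W[-1]),'mid',(W[0]+W[-1])/2)
def dp(u,v): return depthpt('top',u,v,d,C).round(1)
print('depth bar',[dp(u,v) for u,v in pts[::12]])
print('cab corners',[onz('top',u,v,119,C).round(1) for u,v in((411,77),(531,79),(539,190),(406,192))], 'top z',dp(470,130))
# bearing
b=((hsv[...,1]<60)&(hsv[...,2]>150)).astype(np.uint8); b[:, :150]=0;b[:,240:]=0;b[:195]=0;b[285:]=0
blue=cv2.inRange(hsv,(100,120,40),(125,255,255))
bx=cv2.findContours(blue,cv2.RETR_EXTERNAL,cv2.CHAIN_APPROX_NONE)[0]
for c in bx:
    if cv2.contourArea(c)>300: print('blue',cv2.boundingRect(c),cv2.minAreaRect(c))
crop=cv2.resize(p[180:320,110:330],None,fx=3.5,fy=3.5,interpolation=cv2.INTER_CUBIC); cv2.imwrite('pics/vice.png',crop)
for u,v in((194,240),(216,241),(300,246)): print(u,v,onz('top',u,v,66 if u<250 else 40,C).round(1),dp(u,v))
E
```

```text
handle mask 441 510 215 231
bar slope dx/dy -0.06478374254704167 ends [ 588.6 -121.3   97. ] [ 594.6 -231.3   97. ] len 110.21497867108094 mid [ 591.55935305 -176.296652     97.        ]
depth bar [array([ 587.5, -120.4,  101.2]), array([ 588.7, -140.9,   99.2]), array([ 591.8, -161.7,   96.5]), array([ 591.1, -180.6,  101.7]), array([ 592. , -201. ,  101.3]), array([ 597.6, -223. ,   96.1])]
cab corners [array([846.4, -55.7, 119. ]), array([ 864.3, -268.6,  119. ]), array([ 659.8, -277.6,  119. ]), array([637.7, -54.4, 119. ])] top z [ 757.2 -159.6  117.1]
blue (130, 203, 139, 100) ((198.96414184570312, 253.63572692871094), (136.44776916503906, 98.38253784179688), 1.8087393045425415)
194 240 [543.1 293.   66. ] [547.4 297.6  45.6]
216 241 [544.2 255.3  66. ] [548.9 259.4  43.9]
300 246 [551.8 113.9  40. ] [549.2 113.4  51.9]
```

View pics/vice.png

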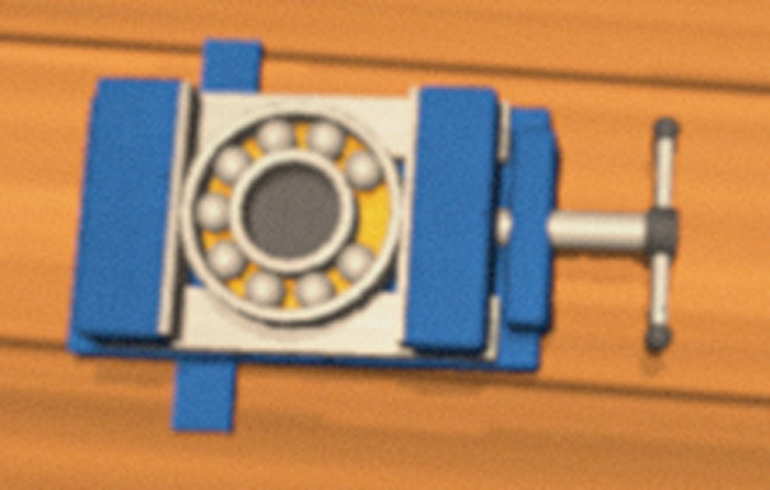

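The crop shows the bearing's outer ring centred at crop (292.5,216), i.e. full-frame (193.6,241.7). The gap is at about (217,243) and the screw hub at (299,246). The bar's length of 110.2 mm matches the given 110 mm, so I'll move over the handle and check from near.

```bash
cat >> h.py <<'E'
def down(th):  # tool pointing down, tool y at world angle th
    f=(th+np.pi/2)/2; return [0.,float(np.cos(f)),float(np.sin(f)),0.]
E
python3 - <<'E'
from h import *
C=cal('top')
c=onz('top',193.6,241.7,66,C); g=onz('top',217.1,242.9,66,C); h=onz('top',299.1,246,42,C)
print('bearing',c,'gap',g,np.linalg.norm(g-c),'hub',h,np.linalg.norm((h-c)[:2]),'yaw',np.arctan2((h-c)[0],-(h-c)[1]))
for th in(.06,.06+np.pi): print('handle',th,robot.ik([591.5,-176.3,95],down(th)),robot.ik([427,-187,95],down(th)))
for th in(np.pi/2+.06,-np.pi/2+.06): print('final',th,robot.ik([547,186,150],down(th)))
q=robot.ik([570,-177,260],down(.06)); print(q)
robot.movep([570,-177,260],down(.06)); robot.move_gripper(.33)
p,d,C=snap('wrist','w1'); s=telemetry.read_state(); print(s['t'],s['position'],s['width'],s['joint_pos'])
print(-C[2][:3,:3].T@C[2][:3,3],C[2][:3,:3].round(2))
E
```

```text
bearing [540.14365054 293.30263018  66.        ] gap [541.07573299 253.02292878  66.        ] 40.2904842710334 hub [551.23864791 115.387864    42.        ] 178.26037976166137 yaw 0.06228065556727938
handle 0.06 [-3.08953522e-01  6.03098069e-01  1.72864632e+00 -4.44089210e-16
  8.09848263e-01 -3.68953522e-01] [-4.38309856e-01  4.40683978e-01  2.06460933e+00 -4.44089210e-16
  6.36299342e-01 -4.98309856e-01]
handle 3.201592653589793 None None
final 1.6307963267948966 [ 3.07172987e-01  4.75203098e-01  1.79811445e+00 -4.44089210e-16
  8.68275104e-01 -1.32362334e+00]
final -1.5107963267948965 [ 3.07172987e-01  4.75203098e-01  1.79811445e+00 -4.44089210e-16
  8.68275104e-01  1.81796931e+00]
[-3.21025125e-01  3.61764829e-01  1.67829533e+00 -4.44089210e-16
  1.10153250e+00 -3.81025125e-01]
4.2417 [ 569.98985662 -177.00917003  259.99542869] 0.3287659897966248 [-3.21047498e-01  3.61765958e-01  1.67830513e+00  5.58827283e-06
  1.10153683e+00 -3.81013639e-01]
[ 566.55063648 -101.27267883  403.19118344] [[ 1.    0.06  0.  ]
 [ 0.06 -0.96  0.28]
 [ 0.02 -0.28 -0.96]]
```

View pics/w1.png

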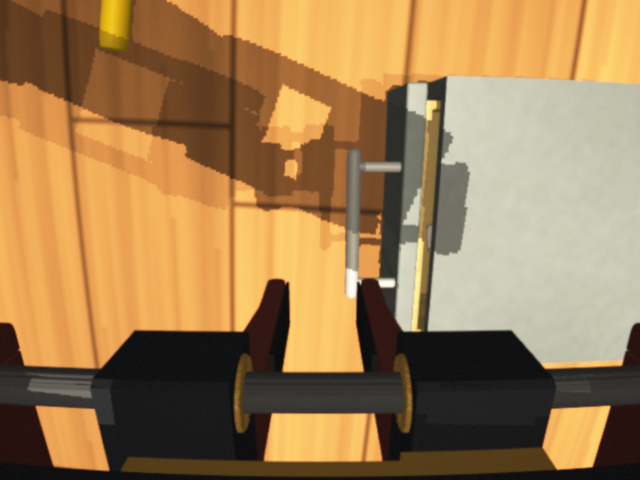

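The wrist view shows the bar running from (354,150) to (351,297), with its posts at rows 167 and 283, and the panel edge at about columns 400-428.

```bash
python3 - <<'E'
from h import *
C=cal('wrist')
a=onz('wrist',354,150,96,C); b=onz('wrist',351.5,297,96,C); e=onz('wrist',352.5,283,96,C);f=onz('wrist',354,167,96,C)
print(a,b,np.linalg.norm(a-b),(a+b)/2,(e+f)/2,'yaw',np.arctan2((b-a)[0]*-1,(b-a)[1]))
u=[onz('wrist',441,80,119,C),onz('wrist',425,330,119,C)]; print(u,'cab front yaw',-(u[1]-u[0])[0]/(u[1]-u[0])[1])
E
```

```text
[ 591.19385805 -120.54726028   96.        ] [ 598.89141266 -239.02301024   96.        ] 118.72554769554087 [ 595.04263535 -179.78513526   96.        ] [ 595.4436551  -179.84386603   96.        ] yaw -3.0767122816395656
[array([643.67292624, -69.1532586 , 119.        ]), array([ 656.70063137, -253.67833293,  119.        ])] cab front yaw 0.07060127289607672
```

```bash
python3 - <<'E'
from h import *
th=.065; u=np.array([np.cos(th),np.sin(th),0]); p0=np.array([592.7,-177.5,96])
robot.movep((p0+[0,0,60]).tolist(),down(th)); robot.move_linear(p0.tolist(),down(th),velocity=60)
s=telemetry.read_state(); print('at',s['t'],s['position'],s['wrist_force'])
robot.move_gripper(0.); s=telemetry.read_state(); print('grip',s['t'],s['width']*88,s['grasp_force'],s['wrist_force'])
robot.move_linear((p0-150*u).tolist(),velocity=50)
s=telemetry.read_state(); print('pulled',s['t'],s['position'],s['wrist_force'])
for k in range(152,176,2):
    robot.move_linear((p0-k*u).tolist(),velocity=30); s=telemetry.read_state(); f=s['wrist_force']@u if hasattr(s['wrist_force'],'dot') else np.dot(s['wrist_force'],u)
    print(k,round(float(f),1))
    if abs(f)>9: break
snap('top','t2'); print(s['t'],s['position'],s['width']*88)
E
```

```text
at 5.9 [ 593.00291053 -177.58213298   96.34728557] [ 0.98972705 -0.22493541 -0.13220342]
grip 6.3417 9.773102386147443 29.997853338718414 [0.49068606 0.93340942 1.98926259]
pulled 9.4917 [ 442.35971029 -186.49890717   96.20342641] [-0.22545331  5.66514155  9.50795554]
152 -0.3
154 -0.1
156 6.0
158 14.5
10.4917 [ 437.62498691 -186.89715792   96.28792383] 10.014749540048417
```

```bash
python3 - <<'E'
from h import *
s=telemetry.read_state(); p=np.array(s['position'])
robot.move_gripper(.33); robot.move_linear((p+[0,0,90]).tolist(),velocity=120)
robot.movep([560,-205,260],down(.065)); snap('wrist','w2'); snap('top','t3'); s=telemetry.read_state(); print(s['t'],s['wrist_force'])
E
```

```text
12.6917 [-0.09443353  0.10963142  0.42330743]
```

View pics/w2.png

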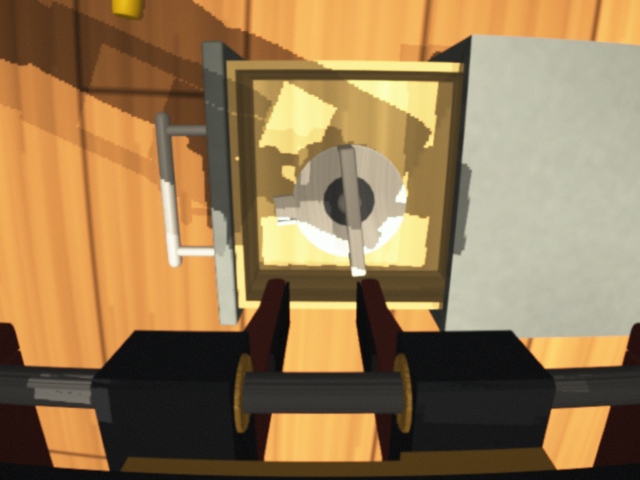

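The drawer is out and the dish is inside. The bow bar runs from (347,146) to (359,274), the dark disc with the ball is centred at (349,202), and the lip tip is at about (277,208).

```bash
python3 - <<'E'
from h import *
C=cal('wrist'); d=np.load('pics/w2.npy')
a=onz('wrist',347,146,88,C); b=onz('wrist',359,274,88,C); c=onz('wrist',349,202,28,C); l=onz('wrist',276.5,208,36,C)
print('bar',a,b,np.linalg.norm(a-b),'mid',(a+b)/2,'yaw',np.arctan2((a-b)[1],(a-b)[0])-np.pi/2)
print('disc',c,'lip',l,np.linalg.norm((l-c)[:2]),'lipyaw-pi',np.arctan2(*(c-l)[1::-1]))
print('depth bar',[depthpt('wrist',u,v,d,C).round(1) for u,v in((348,160),(350,180),(352,205),(354,225),(357,260))])
p=cv2.imread('pics/w2.png'); hsv=cv2.cvtColor(p,cv2.COLOR_BGR2HSV)
m=((hsv[...,2]<75)).astype(np.uint8); m[:170]=0;m[235:]=0;m[:,:315]=0;m[:,385:]=0
xs=np.nonzero(m); print('dark',xs[1].min(),xs[1].max(),xs[0].min(),xs[0].max())
# bar mask by depth height
pts=[]
for v in range(140,282):
    for u in range(335,375):
        if d[v,u]>0:
            q=depthpt('wrist',u,v,d,C)
            if 78<q[2]<105: pts.append(q)
P=np.array(pts); print(len(P),P.mean(0),P.min(0),P.max(0)); k=np.polyfit(P[:,1],P[:,0],1); print('slope',k[0],'yaw',-k[0])
i=np.abs(P[:,1]-P[:,1].mean())<45; print('xresid',np.std(P[:,0]-np.polyval(k,P[:,1])))
# dish disc check from the top camera
E
```

```text
bar [ 572.74052344 -145.35375094   88.        ] [ 591.0620026  -247.63127081   88.        ] 103.9055709183942 mid [ 581.90126302 -196.49251087   88.        ] yaw 0.17725491724588927
disc [ 582.27408262 -199.53204355   28.        ] lip [ 515.76740685 -208.00048632   36.        ] 67.04366073582473 lipyaw-pi 0.12665067263575233
depth bar [array([ 574.3, -155.7,   88.9]), array([ 577.1, -170.8,   89. ]), array([ 580.2, -190.1,   89.6]), array([ 583.2, -206.1,   89.3]), array([ 588.3, -235.4,   88.5])]
dark 324 372 178 223
1986 [ 581.12907054 -195.21000553   88.82103706] [ 567.14295279 -249.70118436   78.14031146] [ 595.91725871 -146.07719592   91.44971819]
slope -0.17688716041541253 yaw 0.17688716041541253
xresid 3.5504301693501983
```

```bash
python3 - <<'E'
from h import *
q=down(.177); p=[581.7,-196.8,84.5]
robot.movep([p[0],p[1],160],q); robot.move_linear(p,q,velocity=60)
s=telemetry.read_state(); print(s['t'],s['position'],s['wrist_force'])
for w in(.2,.165,0.): robot.move_gripper(w)
s=telemetry.read_state(); print(s['t'],s['width']*88,s['grasp_force'],s['wrist_force'])
robot.move_linear([p[0],p[1],112],velocity=25)
s=telemetry.read_state(); print(s['t'],s['position'],s['width']*88,s['wrist_force'],s['moment']); snap('wrist','w3'); snap('scene','s3')
E
python3 -c "
import cv2,numpy as np
a=cv2.imread('pics/w3.png');b=cv2.imread('pics/s3.png')[130:330,60:360]
cv2.imwrite('pics/v3.png',np.hstack([cv2.resize(a[100:400,180:500],(400,375)),cv2.resize(b,(400,375))]))"
```

```text
14.5917 [ 582.00227493 -196.90812322   84.92591564] [ 0.1313      0.13599191 -0.56947052]
15.525 11.684453111822213 29.99990701675415 [-0.68296103 -0.10390981 -0.37220168]
16.775 [ 581.56814228 -196.76750285  111.81213886] 11.591200203542636 [ 0.47495276  0.06683435 -1.65698636] [-0.01855848  0.07128501 -0.00323235]
```

View pics/v3.png

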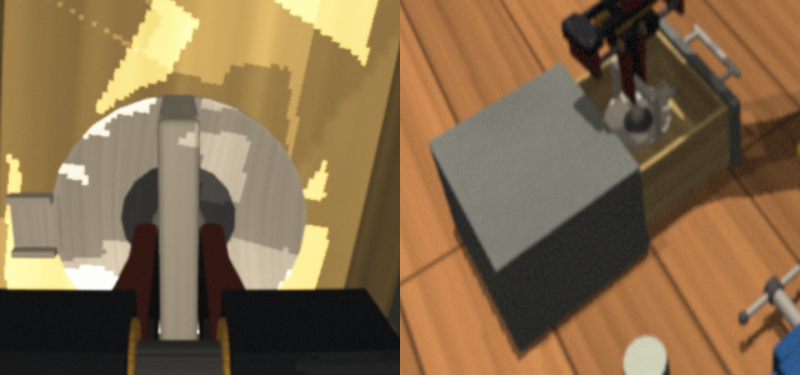

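The dish hangs level below the bar with the lip to the left. The drawer stays open, and the ball is under the bar in the middle of the dark disc.

```bash
python3 - <<'E'
from h import *
robot.move_linear([581.7,-196.8,215],velocity=50)
snap('scene','s4a'); snap('top','t4a')
robot.move_linear([546.8,185.5,215],down(-np.pi/2+.062),velocity=65)
robot.pause(.3)
s=telemetry.read_state(); print(s['t'],s['position'],s['joint_pos'],s['width']*88,s['wrist_force'],s['moment'])
snap('wrist','w4'); snap('scene','s4'); snap('top','t4')
a=cv2.imread('pics/w4.png');b=cv2.imread('pics/s4.png')
cv2.imwrite('pics/v4.png',np.hstack([cv2.resize(a,(400,300)),cv2.resize(b[160:460,200:600],(400,300))]))
E
```

```text
25.5417 [546.77189706 185.49915969 215.00222432] [3.06464927e-01 3.86292137e-01 1.75845579e+00 1.27116424e-06
 9.96893679e-01 1.81523595e+00] 11.922247588512894 [ 0.84804545 -0.09999629 -2.34378886] [-0.02306476  0.19576959 -0.02763386]
```

View pics/v4.png

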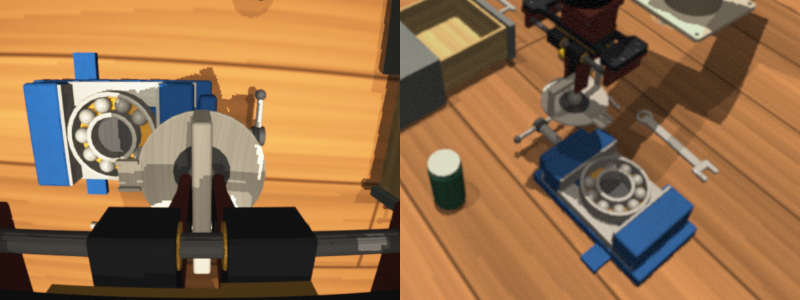

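The left half (wrist view) shows the bearing centred at about (181,211) in full-resolution pixels, with the lip tip at (189,283) just short of the ring. In the scene view the bearing is centred at about (416,347). The ball lies in the disc's middle, so next I'll measure level and lip position.

```bash
cat > lvl.py <<'E'
from h import *
def level(n,d,C,ctr,zu,yaw):
    vv,uu=np.mgrid[0:480:1,0:640:1]; R=[]
    c0=proj(n,[ctr[0],ctr[1],zu+10],C).astype(int)
    for v in range(max(0,c0[1]-130),min(480,c0[1]+130)):
        for u in range(max(0,c0[0]-130),min(640,c0[0]+130)):
            if d[v,u]>0:
                q=depthpt(n,u,v,d,C)-[ctr[0],ctr[1],zu]; r=np.hypot(q[0],q[1])
                if 27<r<48 and -5<q[2]<25: R.append([*q,r])
    R=np.array(R)
    for _ in range(4):
        A=np.c_[np.ones(len(R)),R[:,0],R[:,1]]; y=R[:,2]-np.tan(np.radians(14))*(R[:,3]-24)
        x=np.linalg.lstsq(A,y,rcond=None)[0]; e=y-A@x; R=R[np.abs(e)<max(2,2*np.std(e))]
    xd=np.array([np.cos(yaw),np.sin(yaw)]); g=x[1:]
    print(n,'n',len(R),'z0',x[0].round(2),'slope along lip',(g@xd).round(3),'across',(g@[-xd[1],xd[0]]).round(3),'rms',np.std(e).round(2))
E
python3 - <<'E'
from lvl import *
Cw=cal('wrist')
for n in('wrist','scene','top'): level(n,np.load(f'pics/{n[0]}4.npy'),cal(n),(546.8,185.5),153,np.pi/2+.062)
print('bearing wrist',onz('wrist',181,211,66,Cw),'scene',onz('scene',416,347,66))
# bearing ring balls+rings: refine using depth at z 60..70 & brightness
for n in('wrist','scene'):
    p=cv2.imread(f'pics/{n[0]}4.png'); hsv=cv2.cvtColor(p,cv2.COLOR_BGR2HSV)
    b=((hsv[...,2]<110)&(hsv[...,1]<60)).astype(np.uint8)
    c0=(181,211) if n=='wrist' else (416,347)
    num,lab,st,ce=cv2.connectedComponentsWithStats(b); k=lab[c0[1],c0[0]]; print(n,k,st[k],ce[k],onz(n,*ce[k],60).round(1))
print('lip wrist px expected',proj('wrist',[546.8-68*.062,185.5+68*.998,167],Cw))
E
python3 -c "
import cv2,numpy as np
a=cv2.imread('pics/w4.png')[120:340,40:260];b=cv2.imread('pics/s4.png')[220:440,310:530]
cv2.imwrite('pics/v5.png',np.hstack([cv2.resize(x,(400,400),interpolation=2) for x in(a,b)]))"
```

```text
wrist n 12347 z0 6.93 slope along lip 0.003 across -0.001 rms 0.63
scene n 959 z0 7.63 slope along lip -0.004 across -0.011 rms 0.81Traceback (most recent call last):
  File "<stdin>", line 3, in <module>
  File "lvl.py", line 12, in level
    A=np.c_[np.ones(len(R)),R[:,0],R[:,1]]; y=R[:,2]-np.tan(np.radians(14))*(R[:,3]-24)
                            ~^^^^^
IndexError: too many indices for array: array is 1-dimensional, but 2 were indexed
```

View pics/v5.png

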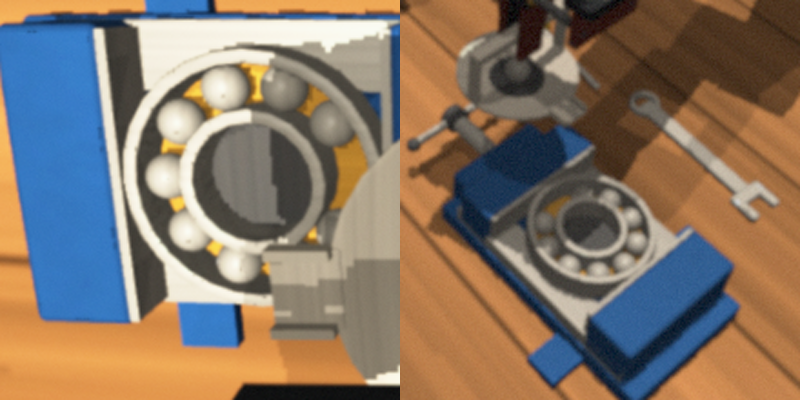

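The left crop shows the bearing's ring centred at about crop (256,178), i.e. wrist pixel (181,218), with the lip's end at crop x of about 272. In the right crop the ring centre is scene pixel (416,345.4).

```bash
python3 - <<'E'
from lvl import *
Cw=cal('wrist')
print('bearing wrist',onz('wrist',182,218.5,66,Cw),onz('wrist',179,216,66,Cw),'scene',onz('scene',416,345.4,66))
d=np.load('pics/w4.npy')
print('lip end px',onz('wrist',40+272*.55,120+293*.55,167,Cw),'expect',[546.8-68*.062,185.5+68*.998])
P=np.array([depthpt('wrist',u,v,d,Cw) for v in range(130,310) for u in range(90,250) if d[v,u]>0])
Q=P[(P[:,2]>63)&(P[:,2]<70)]; Q=Q[np.hypot(Q[:,0]-540,Q[:,1]-293)<62]; r=np.hypot(Q[:,0]-540,Q[:,1]-293)
print(len(Q),Q.min(0),Q.max(0))
from scipy.optimize import least_squares
p=cv2.imread('pics/w4.png')
E
```

```text
bearing wrist [548.30640047 290.01697557  66.        ] [550.08751024 292.23008237  66.        ] scene [545.86355322 298.3157177   66.        ]
lip end px [541.67464494 252.71056432 167.        ] expect [542.584, 253.364]
5214 [491.66360893 240.45094722  63.00357761] [601.15559542 354.79747711  69.66577942]
```

```bash
python3 - <<'E'
from lvl import *
for n,f in(('wrist','w4'),('scene','s4'),('scene','s0' if 0 else 'scene0'),('top','top0')):
    C=cal(n); d=np.load(f'pics/{f}.npy'); c0=np.array([545.,293.]); u0,v0=proj(n,[*c0,66],C).astype(int)
    P=[]
    for v in range(max(0,v0-80),min(480,v0+80)):
        for u in range(max(0,u0-80),min(640,u0+80)):
            if d[v,u]>0: P.append(depthpt(n,u,v,d,C))
    P=np.array(P); Q=P[(P[:,2]>62)&(P[:,2]<70)]
    c=c0.copy()
    for it in range(6):
        D=Q[:,:2]-c; r=np.hypot(*D.T); a=np.arctan2(D[:,1],D[:,0]); E=[]
        for k in range(36):
            i=(np.abs((a-k*np.pi/18+np.pi)%(2*np.pi)-np.pi)<.09)&(r<40)
            if i.sum()>2: j=np.where(i)[0][np.argsort(r[i])[:2]]; E.append(Q[j,:2].mean(0))
        E=np.array(E); A=np.c_[2*E,np.ones(len(E))]; s=np.linalg.lstsq(A,(E**2).sum(1),rcond=None)[0]; c=s[:2]
    rad=np.sqrt(s[2]+c@c)
    x=Q[(np.abs(Q[:,1]-c[1])<25)&(np.hypot(*(Q[:,:2]-c).T)<62)][:,0]
    print(f,len(Q),'hole',c.round(1),'rad',rad.round(1),len(E),'x extents mid',np.percentile(x,[.5,99.5]).mean().round(1),np.ptp(np.percentile(x,[.5,99.5])).round(1))
E
```

```text
w4 7668 hole [546.6 292.8] rad 24.9 36 x extents mid 546.8 107.5
s4 5623 hole [544.8 295.1] rad 25.1 36 x extents mid 545.1 108.1
scene0 5591 hole [544.9 295.3] rad 25.1 36 x extents mid 545.1 108.0
top0 4860 hole [544.  295.7] rad 25.2 36 x extents mid 543.7 108.1
```

```bash
python3 - <<'E'
from lvl import *
for n,f in(('scene','scene0'),('top','top0'),('wrist','w4')):
    C=cal(n); d=np.load(f'pics/{f}.npy'); hsv=cv2.cvtColor(cv2.imread(f'pics/{f}.png'),cv2.COLOR_BGR2HSV)
    m=cv2.inRange(hsv,(100,110,40),(130,255,255))
    P=np.array([depthpt(n,u,v,d,C) for v,u in zip(*np.nonzero(m)) if d[v,u]>0]); P=P[(P[:,2]>64)&(P[:,2]<74)]
    for nm,sel in(('far',P[:,1]>345),('near',(P[:,1]<240)&(P[:,1]>180))):
        Q=P[sel]
        if len(Q)<200: continue
        e=[]
        for lo in np.arange(495,596,5):
            b=Q[(Q[:,0]>=lo)&(Q[:,0]<lo+5)][:,1]
            if len(b)>6: e.append((lo+2.5,np.percentile(b,3),np.percentile(b,97)))
        e=np.array(e); print(f,nm,len(Q),'slopes dy/dx',[np.polyfit(e[:,0],e[:,k],1)[0].round(3) for k in(1,2)],e[:,1:].mean(0).round(1))
for n,f,px in(('top','top0',[(299.1,246)]),):
    d=np.load(f'pics/{f}.npy'); C=cal(n)
    H=np.array([depthpt(n,u,v,d,C) for v in range(205,290) for u in range(255,310) if d[v,u]>0]); 
    S=H[(H[:,2]>38)&(H[:,2]<65)&(H[:,1]<152)&(H[:,1]>125)]; print('screw top',len(S),S.mean(0),np.ptp(S[:,0]))
    T=H[(H[:,2]>25)&(H[:,2]<65)&(H[:,1]<122)]; print('T',len(T),T.mean(0),T.min(0),T.max(0)); print('T slope dy/dx',np.polyfit(T[:,0],T[:,1],1)[0])
E
```

```text
scene0 far 2311 slopes dy/dx [np.float64(0.042), np.float64(0.04)] [357.5 396.9]
scene0 near 1361 slopes dy/dx [np.float64(0.023), np.float64(0.04)] [200.1 233.1]
top0 far 1634 slopes dy/dx [np.float64(0.042), np.float64(0.041)] [358.4 396. ]
top0 near 1511 slopes dy/dx [np.float64(0.042), np.float64(0.044)] [199.5 233.7]
w4 far 8274 slopes dy/dx [np.float64(0.042), np.float64(0.047)] [354.3 392.4]
w4 near 2744 slopes dy/dx [np.float64(-1.205), np.float64(-0.002)] [208.1 234.5]
screw top 163 [549.74666234 138.81112352  46.15068962] 19.017956800274874
T 383 [549.91292119 115.24681594  44.86034872] [493.71451919 107.68916331  34.13544561] [609.54056225 121.88309301  54.90188873]
T slope dy/dx 0.035792269802132584
```

```bash
python3 - <<'E'
from lvl import *
q=down(-np.pi/2+.04)
robot.move_linear([549.4,186.6,175],q,velocity=25)
robot.move_linear([549.4,186.6,150],q,velocity=20); robot.pause(1.5)
s=telemetry.read_state(); print(s['t'],s['position'],s['width']*88,s['wrist_force'],s['moment'],np.abs(s['joint_velocities']).max())
w=snap('wrist','w6'); sc=snap('scene','s6'); snap('top','t6')
level('wrist',w[1],w[2],(549.4,186.6),88,np.pi/2+.04); level('scene',sc[1],sc[2],(549.4,186.6),88,np.pi/2+.04)
a=cv2.imread('pics/w6.png');b=cv2.imread('pics/s6.png')[180:420,240:480]
t=cv2.imread('pics/t6.png')
cv2.imwrite('pics/v6.png',np.hstack([cv2.resize(t,(400,400)),cv2.resize(b,(400,400),interpolation=2)]))
print('ball expect px',proj('scene',[549.4,186.6,104])-[240,180])
E
```

```text
30.3417 [549.38847171 186.5962575  149.99985786] 11.579622936892902 [ 1.02692653  0.11818102 -2.27345384] [-0.00961999  0.17391029  0.0678469 ] 0.002012428940452482
wrist n 12333 z0 6.94 slope along lip 0.003 across -0.001 rms 0.64
scene n 886 z0 7.54 slope along lip 0.0 across -0.014 rms 0.9
ball expect px [129.35760712 106.05370683]
```

View pics/v6.png

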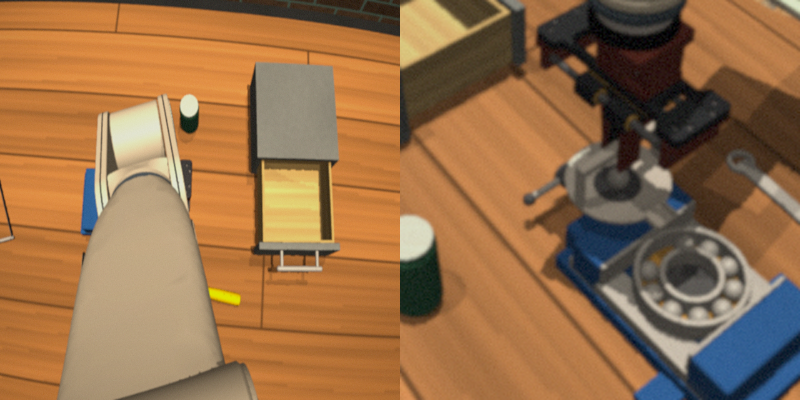

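The ball sits in the centre of the dark disc at crop (620,183), against an expected (616,177). The lip is above the gap and the drawer is open. I'm handing in.

```bash
python3 -c "
from h import *
print(robot.hand_in())"
```

```text
the job is handed in; nothing more can be done
None
```

I handed the job in at about 30 s: the drawer is pulled out to its stop, and the gripper holds the dish still and level to within about 1°, with the ball in the centre and the lip about 36 mm above the bearing gap, pointing along the screw.

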